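# Draw the long spatula out of the half-open utensil box

## Robot

A 6-joint arm with a two-finger parallel gripper is mounted at the origin on a cart in front of the work surface, level with it; the furniture and walls round the work are solid. World frame = base frame: x ahead of the robot, y to its left, z up, the work surface at z = 0. Lengths are in mm, angles in rad, forces in N, time in s.
With the tool pointing down it reaches from about 400 to 925 mm from the base axis. Payload 12.5 kg.
Tool frame: the origin (TCP) lies at the centre of the arm's flange, where the gripper is bolted on; the fingertips stand 190 mm ahead of it and the grasp point (between the pads) lies 171 mm ahead of it; z points along the fingers, y is the direction in which the jaws open and shut (so a half turn about z gives the same grasp; the last joint's range is limited). The gripper opens to 95 mm and grips with 3 to 60 N. Pads are 20 mm wide; open, the fingers measure 119 mm over their backs; the gripper's body (75 mm by 180 mm) begins 59 mm behind the grasp point.
Start: joints at [-1.398, 0.491, 1.559, -0, 1.092, -0.106], TCP at [172.021, -600.861, 404.761] pointing down, gripper open.
Joint ranges: [-3.1, 3.1], [-0.84, 2.19], [0.05, 2.79], [-1.13, 4.28], [0.06, 2.93], [-2.69, 2.69]. Speed limits (rad/s): [2.22, 2.22, 2.79, 3.14, 3.14, 3.14].

## Interface

Orientations are given as [roll, pitch, yaw] about the fixed x, y, z axes, in that order (R = Rz(yaw) Ry(pitch) Rx(roll)).
In Python, from cell import * gives the robot as it stands.
- The arm moves only by the tool step_arm, never from a script. Its argument "rows" is a list of rows, each an object with "delta_pos": the shift along the tool's x, y, z in cm, a list of three; "spin": the turn about the tool's z in degrees. A call has 1 to 5 rows; each row is the pose to reach, as a shift and turn from the pose measured when the call began, along the tool's axes at that moment; what a row does not reach only later rows make up. A row lasts 1/10 s, in which the tool goes at most 50 mm and 8.59 degrees, less where a joint would pass 70% of its speed; a pose out of reach is approached as far as the arm can. A call with a gripper value outside its range is refused whole. "jaw" is the opening, from 0 (shut) to 1 (fully open), set as the call begins (left out, the last holds). The fingers move at their own pace and stop on an object; the grip force is fixed at half the most. Time passes only in rows, so rows that repeat a pose let the fingers close. It gives the time, the measured TCP pose, the force and the opening at its end, in the units of the state.
- state(): the state, without advancing time (a new reading comes with each control period).
- read_camera(name): name is "scene" or "top" or "wrist"; returns (picture, depth): 480x640x3 uint8, blue, green, red; 480x640 float32, mm along the optical axis (not along the pixel's ray), 0 where there is no reading.
- camera_info(name): a dict with "camera_matrix" (3x3 intrinsics, pixels), "R" (3x3) and "t" (3): a world point X has camera coordinates R X + t. Camera axes: x right, y down, z forward; pixel columns grow to the right and rows downward; lengths in mm; the calibration is good to about 2 mm. A picture is of the moment at which its call begins: read the wrist's pose just before it. camera_info takes no time and is no camera call; for the wrist camera it gives the pose at the moment of the call.
- job_done(): hands the job in, once; it reports no verdict.
The state is a dict: "t": time; "joints": joint angles; "qvel": joint speeds; "tau": joint torques, N m; "eef_pos": TCP position; "tcp_rot": TCP orientation; "ft_force": force on the tool from outside, world axes, zero at the start; "moment": the same for the moment, N m; "opening": opening from 0.0 (shut) to 1.0 (fully open).
Only numpy, scipy, OpenCV 4.12 (cv2) and the standard library are available. Lean on these libraries where they do the work, as an engineer would, in place of code of your own. Each camera call takes 0.05 s, during which the arm holds its last target.

## Task

Slide the clear lid of the utensil box open as far as it goes, then take the yellow spatula by its handle and ease it out through the opening, which is too short for it to come out level: raise the handle end first and draw it out on the slant, without forcing it against the box. Finish while still holding the spatula in the gripper, level, in the air with all of it at least 10 cm above the box's rim, leaving the lid open and the spice jar, the tin and the garlic beside the box where they stand.

Things in the scene. Friction and masses are not known exactly. Their poses are not given: they have to be found in the camera images.
- utensil_box: Fixed wooden utensil box, 360 x 176 mm (length along its own x), 88 mm high. Origin: centre of the underside, on the worktop; z up. Walls: long 8 mm, ends 10 mm; floor top z 8 mm; inside x -170..170, y -80..80 mm. A fixed wooden cover (z 82..88 mm) closes x -180..+20 mm. Lid runners stand on the long rims (y +-83..88 mm) to z 101 mm.
- opening (a point): Centre of the opening in the box's top, at box x +95, y 0, z 88 mm. The opening is x +20..+170, y -80..+80 mm (150 x 160 mm), from the fixed cover's edge to the end wall; its rim is at z 88 mm. Free when the lid is fully slid away.
- handle_rest (a point): Top middle of the round wooden bar (16 mm diameter) inside the box on which the handle lies, at box x +135, y 0, z 56 mm; it runs along box y, -44..+44 mm, with end cheeks (y +-36..44 mm) up to z 62 mm. Nothing else stands in the box.
- lid (a joint): Clear flat lid with grey edge strips, 160 x 162 x 6 mm, sliding over the top of the box (z 89..95 mm). Value = metres slid open along the box's -x, onto the fixed cover: 0 closed (covers box x +20..+180 mm), 0.160 fully open, at its stop. Friction about 1.5 N plus light damping; stays where it is left. Starts at 0 to 0.05.
- lid_knob (a point): Top centre of the upright round steel knob on the lid: 22 mm diameter, standing 36 mm above the lid's top (its collar is 26 mm in diameter up to 6 mm). This point is at box y 0, z 131 mm, x = +70 mm minus the lid's value.
- spatula: Yellow silicone spatula, 299 mm, 45 to 75 g. Own x runs from handle to blade: round handle 15 mm thick, axis at z 7.5 mm, x -150..+70; flat blade 46 wide, 9 thick, x +65..+150 mm. Origin: mid-length, underside. It lies along the box (within 6 degrees), handle end towards box +x on the handle rest, blade tip on the floor under the fixed cover, so it slopes about 10 degrees.
- handle_end (a point): The spatula's handle end, on the handle's axis (2 mm short of the very end).
- blade_tip (a point): The spatula's blade end, middle of its thickness (1 mm short of the very end).
- red_spice: Bystander: spice jar with a red cap, 45 mm diameter, 106 mm high, standing beside the box on its -y side. Origin: centre of its foot. Leave alone.
- tin: Bystander: small food tin, 57 mm diameter, 72 mm high, standing beside the box on its -y side. Origin: centre of its foot. Leave alone.
- garlic_bulb: Bystander: garlic bulb, 60 x 57 x 58 mm, on the worktop beyond the box's open end, off to its -y side. Origin: centre of its underside. Leave alone.

How it is judged:
By the outcome, as a careful person would: the job done as asked, in the order asked, and still so for the second after the job is handed in, while the arm keeps its last pose, push and grip.
It also fails if it takes over 54 s, if anything falls off the work surface, if the arm or the gripper's body presses on something with over 40 N, if the wrist force passes 120 N, or if a joint passes its speed limit or range.

## Working session

There is one attempt and no reset: what is moved stays moved. The work goes in short steps, Python scripts to look and compute and a tool call to move; the robot and the scene stay as the last step left them, time stands still between calls to the robot, and variables do not carry over. Pictures are saved under pics/ and viewed, and the job is handed in when it is done.

Besides the shell and the picture viewer there is one more tool, called as name(argument=value, ...), one argument or row to a line, values as JSON. step_arm: Moves the arm, as the interface text tells. Its arguments: {"type":"object","properties":{"rows":{"type":"array","items":{"type":"object","properties":{"delta_pos":{"type":"array","items":{"type":"number"}},"spin":{"type":"number"}}}},"jaw":{"type":"number"}},"required":["rows"]}

```bash
ls; mkdir -p pics; python3 - <<'E'
from cell import *
import cv2
s=state();print(s)
for n in ["scene","top","wrist"]:
    i=camera_info(n);print(n,i)
    p,d=read_camera(n);cv2.imwrite(f"pics/{n}0.png",p)
    import numpy as np;np.save(f"pics/{n}0.npy",d)
E
```

```text
pics
{'t': 0.0, 'joints': array([-1.39757615e+00,  4.91564709e-01,  1.55942503e+00,  1.01540138e-05,
        1.09168562e+00, -1.05606586e-01]), 'qvel': array([ 0.00085659,  0.00016892, -0.00218109,  0.00069292, -0.00032911,
        0.00088016]), 'tau': array([-1.78401682e-03, -6.12645435e+01, -2.58184290e+01,  6.91886432e-02,
        4.82281123e-02, -1.29433161e-04]), 'eef_pos': array([ 172.03202676, -600.83360061,  404.1668438 ]), 'tcp_rot': array([-3.14051693e+00, -1.23083633e-04,  2.78822006e-01]), 'ft_force': array([-0.06797537,  0.15694948, -0.11485946]), 'moment': array([ 0.004452  , -0.04105181,  0.0019853 ]), 'opening': 0.9975390498925708}
scene {'camera_matrix': array([[576.66620721,   0.        , 317.48614933],
       [  0.        , 576.66620721, 241.56304036],
       [  0.        ,   0.        ,   1.        ]]), 'R': array([[-0.88833186, -0.45917463, -0.00501692],
       [-0.33653984,  0.65843462, -0.67320487],
       [ 0.31242191, -0.59634094, -0.739439  ]]), 't': array([ 529.32812908,  220.13964225, 1335.77479669])}
top {'camera_matrix': array([[597.89306386,   0.        , 321.25863435],
       [  0.        , 597.89306386, 245.10040984],
       [  0.        ,   0.        ,   1.        ]]), 'R': array([[ 0.02384856, -0.99932286,  0.02801911],
       [-0.99057485, -0.0274026 , -0.13420346],
       [ 0.13488038, -0.02455447, -0.9905576 ]]), 't': array([  10.82261521,  582.05068809, 1310.90505846])}
wrist {'camera_matrix': array([[399.75474909,   0.        , 315.90271446],
       [  0.        , 399.75474909, 241.05408276],
       [  0.        ,   0.        ,   1.        ]]), 'R': array([[ 2.74769110e-01, -9.61510199e-01, -2.70461964e-04],
       [-9.33317413e-01, -2.66780102e-01,  2.40306022e-01],
       [-2.31128845e-01, -6.57762449e-02, -9.70697143e-01]]), 't': array([-624.91830044,  -25.24067896,  388.46126215])}
```

View pics/scene0.png

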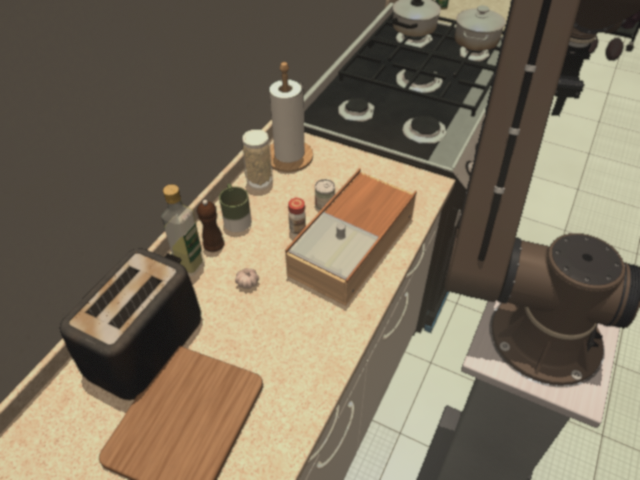

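View pics/top0.png

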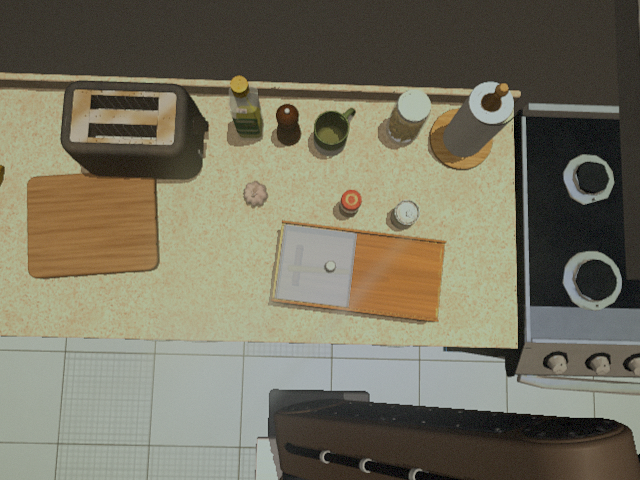

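The top view shows the box at about x 275–445, y 222–320. The knob is at (330,266), and box +x points image-left, which is world +y. The jar, tin and garlic are all on the far side. Next I'll look at an enlarged crop.

```bash
python3 - <<'E'
import cv2
p=cv2.imread('pics/top0.png')[205:330,260:460]
cv2.imwrite('pics/top0c.png',cv2.resize(p,None,fx=4,fy=4,interpolation=cv2.INTER_CUBIC))
E
```

```text
(no output)
```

View pics/top0c.png

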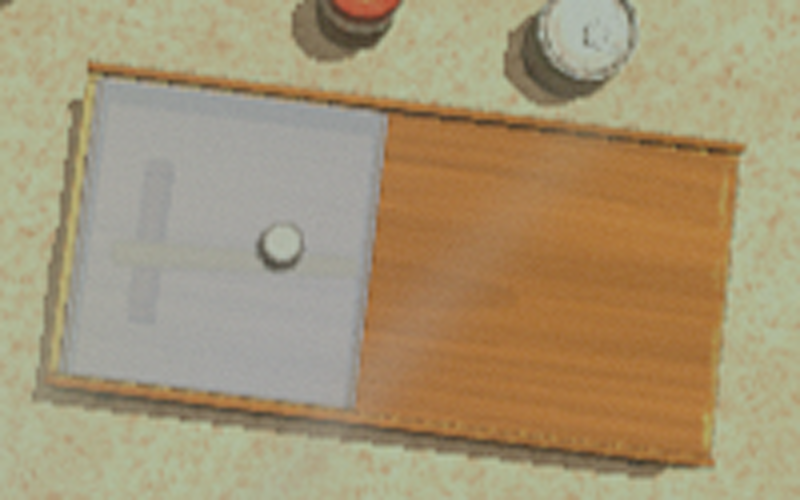

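View pics/wrist0.png

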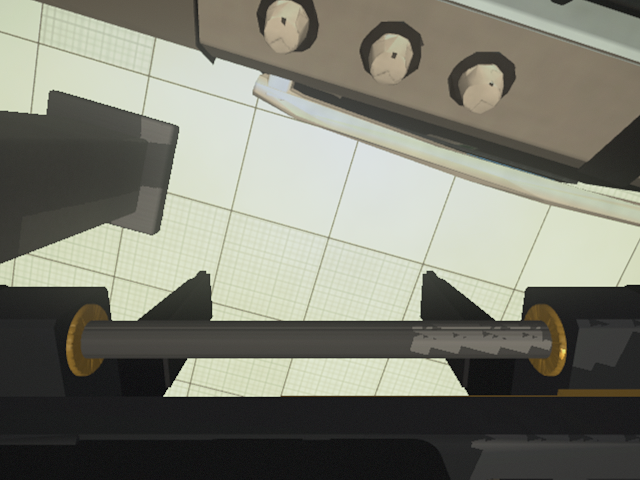

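```bash
cat > h.py <<'E'
import numpy as np, cv2
from scipy.spatial.transform import Rotation as Rn
def ray(info,uv,z):
    K=np.array(info['camera_matrix']);R=np.array(info['R']);t=np.array(info['t'])
    d=R.T@np.linalg.solve(K,[uv[0],uv[1],1]);c=-R.T@t
    return c+d*(z-c[2])/d[2]
def proj(info,X):
    K=np.array(info['camera_matrix']);R=np.array(info['R']);t=np.array(info['t'])
    q=(R@np.atleast_2d(X).T).T+t; q=q@K.T; return q[:,:2]/q[:,2:]
E
python3 - <<'E'
from cell import *
from h import *
i=camera_info('top')
f=lambda u,v,z:ray(i,(260+u/4-.375,205+v/4-.375),z)
P=[f(88,64,101),f(743,147,101),f(712,464,101),f(50,380,101)]
B=[(180,-88),(-180,-88),(-180,88),(180,88)]
for p in P:print(p)
B=np.array(B,float);W=np.array(P)[:,:2]
from scipy.optimize import least_squares
def m(q):
    c,s=np.cos(q[2]),np.sin(q[2]);return B@np.array([[c,s],[-s,c]])+q[:2]
r=least_squares(lambda q:(m(q)-W).ravel(),[W[:,0].mean(),W[:,1].mean(),1.6])
print(r.x,r.fun.reshape(-1,2))
def tobox(X):
    c,s=np.cos(r.x[2]),np.sin(r.x[2]);d=X[:2]-r.x[:2];return np.array([c*d[0]+s*d[1],-s*d[0]+c*d[1]])
print('knob',tobox(f(283,241,131)),f(283,241,131))
print('sp',tobox(f(115,250,60)),tobox(f(355,265,30)))
print('bar',tobox(f(158,160,56)),tobox(f(143,320,56)))
E
```

```text
[624.14653743 114.27586385 101.        ]
[ 588.74063247 -241.54787758  101.        ]
[ 417.81163132 -224.24115674  101.        ]
[453.52667398 128.82866592 101.        ]
[521.0563688  -55.67112614   1.47213451] [[ 2.21220498  0.50948573]
 [ 2.15745183 -1.91604602]
 [-2.05763613 -1.88644511]
 [-2.31202068  3.2930054 ]]
knob [64.02119063 -0.4523893 ] [527.81276238   7.99415994 131.        ]
sp [153.34140719   8.54338043] [18.84727642 -2.77210147]
bar [136.28704375 -44.71749922] [133.16421765  44.69303612]
```

```bash
cat >> h.py <<'E'
from cell import *
BX=np.array([521.06,-55.67]);BY=1.472
def b2w(b):
    c,s=np.cos(BY),np.sin(BY);b=np.asarray(b,float)
    return np.r_[BX+[c*b[0]-s*b[1],s*b[0]+c*b[1]],b[2:]]
def w2b(w):
    c,s=np.cos(BY),np.sin(BY);d=np.asarray(w[:2])-BX
    return np.r_[c*d[0]+s*d[1],-s*d[0]+c*d[1],w[2:]]
def plan(grasp,yawdeg):  # grasp point world (tool down)
    s=state();R=Rn.from_euler('xyz',s['tcp_rot']).as_matrix()
    tgt=np.array(grasp)+[0,0,171]
    d=R.T@(tgt-s['eef_pos'])/10
    y=np.degrees(s['tcp_rot'][2]);sp=-((yawdeg-y+180)%360-180)
    print('delta cm',d.round(2),'spin',round(sp,2),'dist mm',round(10*np.linalg.norm(d),1))
def show():
    s=state();g=s['eef_pos']-[0,0,171];print('t',round(s['t'],2),'grasp w',g.round(1),'box',w2b(g).round(1),'rpy',np.degrees(s['tcp_rot']).round(2),'F',s['ft_force'].round(2),'open',round(s['opening']*95,1),'q',s['joints'].round(2))
def snap(cam,name,crop=None,f=1):
    i=camera_info(cam);p,d=read_camera(cam)
    if crop: x0,y0,x1,y1=crop;p=p[y0:y1,x0:x1]
    if f!=1:p=cv2.resize(p,None,fx=f,fy=f,interpolation=cv2.INTER_CUBIC)
    cv2.imwrite('pics/'+name,p);return i,d
E
python3 -c "
from h import *
plan(b2w([64,0,230]),-5.65)"
```

```text
delta cm [ 50.92 -48.76   0.37] spin 21.62 dist mm 705.0
```

step_arm(
  rows=[
    {"delta_pos": [3.2,-3.1,0],"spin": 2},
    {"delta_pos": [6.6,-6.3,0],"spin": 4},
    {"delta_pos": [10,-9.5,0],"spin": 6},
    {"delta_pos": [13.4,-12.7,0],"spin": 8},
    {"delta_pos": [16.8,-15.9,0],"spin": 10},
  ],
  jaw=0.55,
)

```text
t: 0.65
eef_pos: [290.3, -400.1, 404.4]
tcp_rot: [-3.141, 0.0, 0.102]
ft_force: [0.8, -1.0, 0.3]
opening: 0.635
```

```bash
python3 -c "
from h import *
show();plan(b2w([64,0,230]),-5.65)"
```

```text
t 0.65 grasp w [ 290.3 -400.1  233.4] box [-365.5  195.7  233.4] rpy [-179.94    0.      5.87] F [ 0.81 -1.    0.29] open 60.3 q [-1.08  0.31  1.87  0.    0.96  0.39]
delta cm [ 27.76 -38.17   0.37] spin 11.52 dist mm 472.0
```

step_arm(
  rows=[
    {"delta_pos": [2.8,-3.8,0],"spin": 2},
    {"delta_pos": [5.6,-7.6,0],"spin": 4},
    {"delta_pos": [8.4,-11.4,0],"spin": 6},
    {"delta_pos": [11.2,-15.3,0],"spin": 8},
    {"delta_pos": [14,-19.1,0],"spin": 10},
  ],
)

```text
t: 1.15
eef_pos: [410.6, -193.9, 404.6]
tcp_rot: [-3.141, 0.0, -0.074]
ft_force: [-1.1, -1.2, -0.5]
opening: 0.55
```

```bash
python3 -c "
from h import *
show();plan(b2w([64,0,230]),-5.65)"
```

```text
t 1.15 grasp w [ 410.6 -193.9  233.6] box [-148.4   96.3  233.6] rpy [-1.7995e+02  1.0000e-02 -4.2200e+00] F [-1.09 -1.18 -0.5 ] open 52.3 q [-0.59  0.25  1.96  0.    0.93  1.06]
delta cm [ 10.16 -20.99   0.38] spin 1.43 dist mm 233.3
```

step_arm(
  rows=[
    {"delta_pos": [2,-4.2,0],"spin": 0.5},
    {"delta_pos": [4,-8.4,0],"spin": 1},
    {"delta_pos": [6.1,-12.6,0],"spin": 1.4},
    {"delta_pos": [8.1,-16.8,0],"spin": 1.4},
    {"delta_pos": [10.1,-21,0],"spin": 1.4},
  ],
)

```text
t: 1.65
eef_pos: [527.4, 10.1, 404.7]
tcp_rot: [-3.141, 0.0, -0.098]
ft_force: [0.8, -0.5, 0.3]
opening: 0.55
```

```bash
python3 -c "
from h import *
show();snap('wrist','w1.png');show();plan(b2w([64,0,230]),-5.65)"
```

```text
t 1.65 grasp w [527.4  10.1 233.7] box [6.610e+01 2.000e-01 2.337e+02] rpy [-1.7995e+02  1.0000e-02 -5.6200e+00] F [ 0.83 -0.46  0.3 ] open 52.3 q [-0.11  0.35  1.8   0.    0.99  1.56]
t 1.7 grasp w [529.6  14.2 233.8] box [ 70.4  -1.6 233.8] rpy [-1.7987e+02 -8.0000e-02 -5.5000e+00] F [-2.33  3.5  -1.63] open 52.2 q [-0.1   0.36  1.79  0.    0.99  1.57]
delta cm [-0.16  0.64  0.37] spin 0.15 dist mm 7.6
```

View pics/w1.png

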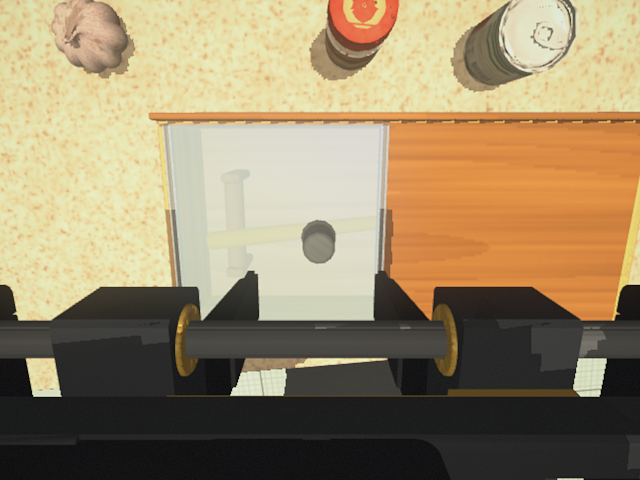

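The wrist view shows the knob at about (318,240), between the open fingers, with the spatula and rest bar visible through the lid. I'll settle the arm and measure.

step_arm(
  rows=[
    {"delta_pos": [-0.1,0.6,1.5],"spin": 0.1},
    {"delta_pos": [-0.1,0.6,2.5],"spin": 0.1},
    {"delta_pos": [-0.1,0.6,2.5],"spin": 0.1},
  ],
)

```text
t: 2.0
eef_pos: [527.8, 8.2, 378.4]
tcp_rot: [-3.139, 0.002, -0.098]
ft_force: [0.4, -0.6, 0.2]
opening: 0.549
```

```bash
python3 - <<'E'
from h import *
show();i,d=snap('wrist','w2.png');show()
np.savez('pics/w2.npz',d=d,**i)
E
```

```text
t 2.0 grasp w [527.8   8.2 207.4] box [ 64.3  -0.4 207.4] rpy [-1.7987e+02  9.0000e-02 -5.6100e+00] F [ 0.43 -0.57  0.24] open 52.1 q [-0.11  0.38  1.83  0.    0.93  1.56]
t 2.05 grasp w [527.9   8.  208.2] box [ 64.   -0.6 208.2] rpy [-1.7987e+02  2.0000e-02 -5.6400e+00] F [ 1.09 -0.12 -0.64] open 52.3 q [-0.11  0.38  1.83  0.    0.93  1.56]
```

View pics/w2.png

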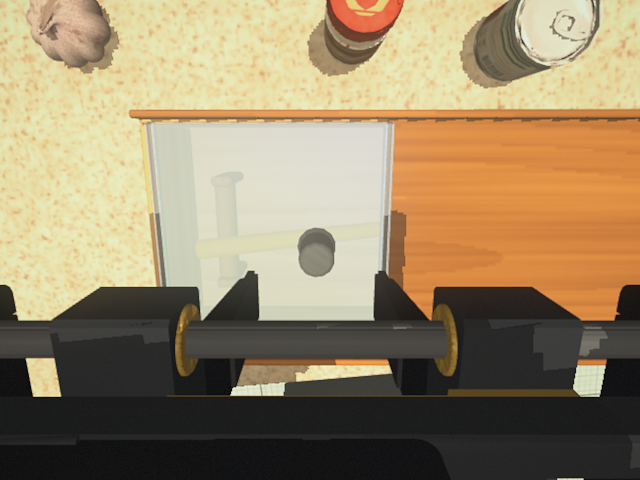

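```bash
python3 - <<'E'
from h import *
p=cv2.imread('pics/w2.png')[90:310,120:420]
cv2.imwrite('pics/w2c.png',cv2.resize(p,None,fx=2.6,fy=2.6,interpolation=cv2.INTER_CUBIC))
i=dict(np.load('pics/w2.npz'))
for uv,z in [((317,259),131),((130.5,111.5),101),((149,122),88),((199,247),64),((380,229),45),((228,175),62),((231,284),62)]: 
    w=ray(i,uv,z);print(uv,w.round(1),w2b(w).round(1))
E
```

```text
(317, 259) [529.1   8.3 131. ] [ 64.4  -1.7 131. ]
(130.5, 111.5) [624.8 113.4 101. ] [178.5 -86.6 101. ]
(149, 122) [618.8 108.5  88. ] [173. -81.  88.]
(199, 247) [527.4  98.4  64. ] [153.9   8.9  64. ]
(380, 229) [523.5 -41.7  45. ] [14.1 -1.1 45. ]
(228, 175) [578.7  68.7  62. ] [129.5 -45.1  62. ]
(231, 284) [494.9  79.2  62. ] [131.6  39.3  62. ]
```

View pics/w2c.png

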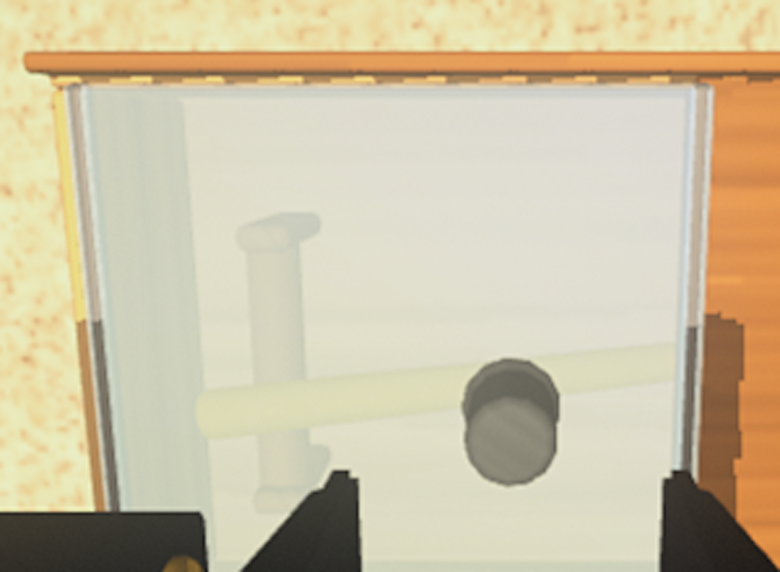

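step_arm(
  rows=[
    {"delta_pos": [0.1,0,2.5],"spin": 0},
    {"delta_pos": [0.1,0,5],"spin": 0},
    {"delta_pos": [0.1,0,7],"spin": 0},
    {"delta_pos": [0.1,0,8.6],"spin": 0},
    {"delta_pos": [0.1,0,8.7],"spin": 0},
  ],
)

```text
t: 2.55
eef_pos: [528.7, 7.5, 291.2]
tcp_rot: [-3.139, 0.003, -0.1]
ft_force: [-0.0, -0.2, 0.3]
opening: 0.551
```

step_arm(
  rows=[
    {"delta_pos": [0,0,0],"spin": 0},
    {"delta_pos": [0,0,0],"spin": 0},
  ],
  jaw=0.27,
)

```text
t: 2.75
eef_pos: [528.9, 7.1, 292.2]
tcp_rot: [-3.139, 0.001, -0.1]
ft_force: [0.2, 0.4, 0.0]
opening: 0.434
```

```bash
python3 - <<'E'
from h import *
show()
print(np.array(b2w([-100,0,0]))-b2w([0,0,0]))
plan(b2w([-80,-1.5,121]),-5.65)
E
```

```text
t 2.75 grasp w [528.9   7.1 121.2] box [ 63.3  -1.6 121.2] rpy [-1.7987e+02  8.0000e-02 -5.7400e+00] F [0.21 0.39 0.05] open 41.2 q [-0.11  0.51  1.91  0.    0.73  1.56]
[ -9.86356848 -99.51236113   0.        ]
delta cm [ 1.000e-02  1.433e+01 -2.000e-02] spin -0.09 dist mm 143.3
```

step_arm(
  rows=[
    {"delta_pos": [0,0.5,0],"spin": 0},
    {"delta_pos": [0,2,0],"spin": 0},
    {"delta_pos": [0,3.5,0],"spin": 0},
    {"delta_pos": [0,5,0],"spin": 0},
    {"delta_pos": [0,6.5,0],"spin": 0},
  ],
)

```text
t: 3.25
eef_pos: [522.2, -59.2, 292.2]
tcp_rot: [-3.139, 0.001, -0.101]
ft_force: [2.0, 2.2, 0.1]
opening: 0.269
```

```bash
python3 - <<'E'
from h import *
show()
plan(b2w([-80,-1.5,121]),-5.65)
E
```

```text
t 3.25 grasp w [522.2 -59.2 121.2] box [ -3.4  -1.5 121.2] rpy [-1.7987e+02  7.0000e-02 -5.7800e+00] F [1.96 2.15 0.14] open 25.6 q [-0.24  0.5   1.92  0.    0.72  1.43]
delta cm [ 0.02  7.66 -0.  ] spin -0.13 dist mm 76.6
```

step_arm(
  rows=[
    {"delta_pos": [0,1.5,0],"spin": 0},
    {"delta_pos": [0,3,0],"spin": 0},
    {"delta_pos": [0,4.5,0],"spin": 0},
    {"delta_pos": [0,6,0],"spin": 0},
    {"delta_pos": [0,7.2,0],"spin": 0},
  ],
)

```text
t: 3.75
eef_pos: [514.8, -132.2, 292.0]
tcp_rot: [-3.139, 0.001, -0.101]
ft_force: [0.9, 1.7, 1.1]
opening: 0.27
```

step_arm(
  rows=[
    {"delta_pos": [0,0.3,0],"spin": 0},
    {"delta_pos": [0,0.6,0],"spin": 0},
    {"delta_pos": [0,0.9,0],"spin": 0},
    {"delta_pos": [0,1.1,0],"spin": 0},
    {"delta_pos": [0,1.2,0],"spin": 0},
  ],
)

```text
t: 4.25
eef_pos: [513.6, -144.0, 291.9]
tcp_rot: [-3.139, 0.001, -0.101]
ft_force: [1.0, 1.4, 0.5]
opening: 0.268
```

```bash
python3 - <<'E'
from h import *
show()
plan(b2w([-80,-1.5,121]),-5.65)
E
```

```text
t 4.25 grasp w [ 513.6 -144.   120.9] box [-88.6  -1.3 120.9] rpy [-1.7987e+02  8.0000e-02 -5.7800e+00] F [1.05 1.37 0.54] open 25.4 q [-0.4   0.51  1.9   0.    0.73  1.27]
delta cm [ 0.02 -0.86 -0.01] spin -0.13 dist mm 8.6
```

Not at the stop yet, since the force is only 1.4 N. I'll push on slowly.

step_arm(
  rows=[
    {"delta_pos": [0,0.1,0],"spin": 0},
    {"delta_pos": [0,0.2,0],"spin": 0},
    {"delta_pos": [0,0.3,0],"spin": 0},
  ],
)

```text
t: 4.55
eef_pos: [513.3, -146.9, 291.9]
tcp_rot: [-3.139, 0.001, -0.101]
ft_force: [0.9, 1.2, 0.7]
opening: 0.27
```

step_arm(
  rows=[
    {"delta_pos": [0,0.1,0],"spin": 0},
    {"delta_pos": [0,0.2,0],"spin": 0},
  ],
)

```text
t: 4.75
eef_pos: [513.2, -147.9, 291.9]
tcp_rot: [-3.137, 0.002, -0.102]
ft_force: [6.3, 19.8, 1.9]
opening: 0.27
```

The stop is reached at 20 N, at the expected place. I'll back off, raise and check.

step_arm(
  rows=[
    {"delta_pos": [0,-0.2,0],"spin": 0},
    {"delta_pos": [0,-0.2,-2],"spin": 0},
    {"delta_pos": [0,-0.2,-5],"spin": 0},
    {"delta_pos": [0,-0.2,-8],"spin": 0},
    {"delta_pos": [0,-0.2,-11],"spin": 0},
  ],
  jaw=0.4,
)

```text
t: 5.25
eef_pos: [513.3, -146.5, 403.0]
tcp_rot: [-3.137, 0.002, -0.102]
ft_force: [0.6, -0.1, 0.6]
opening: 0.4
```

```bash
python3 - <<'E'
from h import *
show()
i,d=snap('top','t3.png',(260,205,460,330),4)
plan(b2w([60,0,230]),84.35)
E
```

```text
t 5.25 grasp w [ 513.3 -146.5  232. ] box [-91.2  -1.2 232. ] rpy [-1.7974e+02  1.3000e-01 -5.8200e+00] F [ 0.63 -0.08  0.55] open 38.0 q [-0.4   0.36  1.78  0.    1.    1.27]
delta cm [ -0.21 -15.12   0.69] spin -90.16 dist mm 151.4
```

View pics/t3.png

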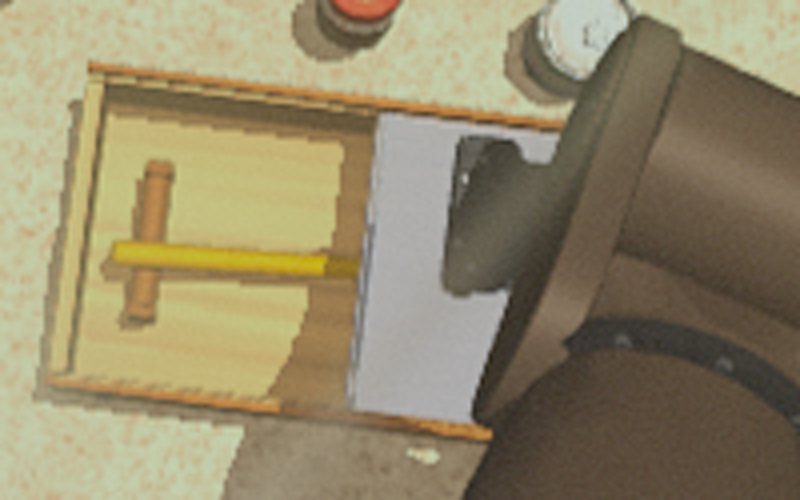

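The lid is fully open, with its edge at the cover's edge. The yellow handle is visible from crop (112,252) to (350,266), resting on the bar. I'll move over it and turn the jaws 90°.

step_arm(
  rows=[
    {"delta_pos": [0,-2,0],"spin": -8.5},
    {"delta_pos": [0,-5,0],"spin": -17},
    {"delta_pos": [0,-8,0],"spin": -25.5},
    {"delta_pos": [0,-11,0],"spin": -34},
    {"delta_pos": [0,-14,0],"spin": -42.5},
  ],
  jaw=0.6,
)

```text
t: 5.8
eef_pos: [527.8, -6.3, 407.8]
tcp_rot: [3.141, -0.004, 0.646]
ft_force: [0.7, -0.4, 0.4]
opening: 0.6
```

step_arm(
  rows=[
    {"delta_pos": [0,0,0],"spin": -8.5},
    {"delta_pos": [0,0,0],"spin": -17},
    {"delta_pos": [0,0,0],"spin": -25.5},
    {"delta_pos": [0,0,0],"spin": -34},
    {"delta_pos": [0,0,0],"spin": -42.5},
  ],
)

```text
t: 6.3
eef_pos: [527.7, -6.4, 407.5]
tcp_rot: [3.138, -0.002, 1.394]
ft_force: [0.3, 0.2, -0.9]
opening: 0.597
```

```bash
python3 - <<'E'
from h import *
show()
plan(b2w([60,0,230]),88.5)
E
```

```text
t 6.3 grasp w [527.7  -6.4 236.5] box [ 49.6  -1.7 236.5] rpy [ 1.7982e+02 -1.2000e-01  7.9890e+01] F [ 0.28  0.25 -0.94] open 56.7 q [-0.14  0.35  1.79  0.    1.    0.04]
delta cm [ 1.02 -0.25  0.65] spin -8.61 dist mm 12.4
```

step_arm(
  rows=[
    {"delta_pos": [1,0,0],"spin": -4},
    {"delta_pos": [2,0,0],"spin": -8.5},
    {"delta_pos": [2,0,0],"spin": -8.5},
    {"delta_pos": [2,0,0],"spin": -8.5},
  ],
)

```text
t: 6.7
eef_pos: [531.1, 13.1, 407.4]
tcp_rot: [3.138, -0.001, 1.541]
ft_force: [0.7, 1.0, -0.4]
opening: 0.6
```

```bash
python3 - <<'E'
from h import *
show()
i,d=snap('wrist','w4.png');np.savez('pics/w4.npz',d=d,**i)
show()
E
```

```text
t 6.7 grasp w [531.1  13.1 236.4] box [ 69.5  -3.2 236.4] rpy [ 1.7982e+02 -8.0000e-02  8.8290e+01] F [ 0.7   1.04 -0.44] open 57.0 q [-0.1   0.35  1.79  0.    1.   -0.07]
t 6.75 grasp w [531.1  13.  236.4] box [ 69.3  -3.2 236.4] rpy [ 1.7981e+02 -8.0000e-02  8.8280e+01] F [-0.55 -0.46  0.46] open 56.9 q [-0.1   0.35  1.79  0.    1.   -0.07]
```

View pics/w4.png

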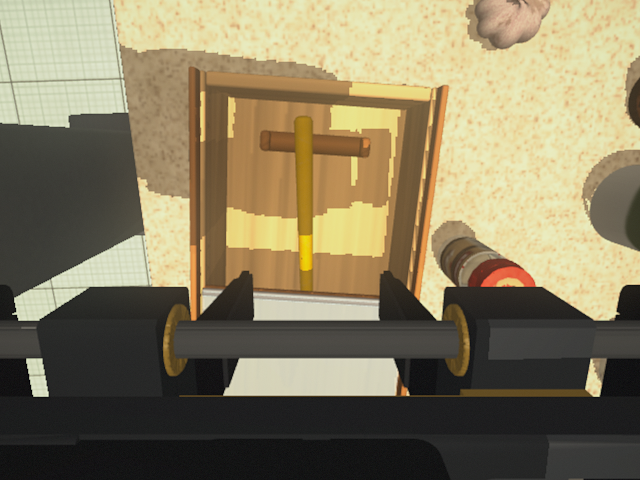

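The wrist view shows the handle running nearly vertically in the image, from its end at (303,118) down to (306,290) at the lid edge. The bar is at row 143. I'll fit the handle from depth.

```bash
cat >> h.py <<'E'
def yellow3d(p,d,i,sel):
    hsv=cv2.cvtColor(p,cv2.COLOR_BGR2HSV)
    m=(hsv[...,0]>22)&(hsv[...,0]<34)&(hsv[...,1]>170)&(hsv[...,2]>60)&(d>0)
    mm=np.zeros_like(m);x0,y0,x1,y1=sel;mm[y0:y1,x0:x1]=m[y0:y1,x0:x1]
    v,u=np.nonzero(mm);z=d[v,u]
    c=np.linalg.solve(np.array(i['camera_matrix']),np.stack([u*z,v*z,z]))
    return (np.array(i['R']).T@(c-np.array(i['t'])[:,None])).T,(u,v)
E
python3 - <<'E'
from h import *
p=cv2.imread('pics/w4.png');i=dict(np.load('pics/w4.npz'));d=i['d']
X,(u,v)=yellow3d(p,d,i,(285,100,325,295))
print(len(X))
B=np.array([w2b(x) for x in X])
for a in range(10,170,10):
    s=(B[:,0]>=a)&(B[:,0]<a+10)
    if s.sum()>5:print(a,s.sum(),np.median(B[s],0).round(1),B[s,1].min().round(1),B[s,1].max().round(1),np.percentile(B[s,2],95).round(1))
print(B[:,0].max())
W=X;k=np.polyfit(W[:,1],W[:,0],1);print('x=k*y',k,'yaw',90-np.degrees(np.arctan(k[0])))
E
```

```text
333
20 28 [28.7  0.7 48.8] -3.3 3.8 49.6
30 97 [35.   0.8 49.9] -3.2 5.1 51.9
40 105 [45.1  1.4 51.8] -2.6 5.8 53.4
50 100 [55.2  2.4 53.9] -1.9 7.2 55.5
60.348875952801016
x=k*y [2.44512971e-02 5.24196975e+02] yaw 88.5993229675919
```

```bash
python3 - <<'E'
from h import *
p=cv2.imread('pics/w4.png');i=dict(np.load('pics/w4.npz'));d=i['d']
hsv=cv2.cvtColor(p,cv2.COLOR_BGR2HSV);print(hsv[130,303],hsv[200,305],hsv[170,330])
v,u=np.mgrid[112:292,288:325];v=v.ravel();u=u.ravel();z=d[v,u]
c=np.linalg.solve(i['camera_matrix'],np.stack([u*z,v*z,z]));X=(i['R'].T@(c-i['t'][:,None])).T
B=np.array([w2b(x) for x in X])
line=45+ (B[:,0]-20)*.18
s=(B[:,2]>line-6)&(B[:,2]<90)&(B[:,0]<160); B=B[s];X=X[s]
for a in range(10,170,10):
    s=(B[:,0]>=a)&(B[:,0]<a+10)
    if s.sum()>5:print(a,s.sum(),np.median(B[s],0).round(1),B[s,1].min().round(1),B[s,1].max().round(1),np.percentile(B[s,2],95).round(1))
print(B[:,0].max())
E
```

```text
[ 21 221 170] [ 21 210 174] [ 17 141 186]
10 123 [15.4  0.1 45.6] -5.4 12.7 47.5
20 164 [24.3  1.1 48.1] -5.5 13.5 84.6
30 143 [35.2  1.2 49.3] -4.9 7.1 51.7
40 160 [45.2  2.  51.2] -4.3 8.6 53.1
50 160 [55.2  2.5 53. ] -3.7 9.0 55.4
60 168 [65.3  3.4 55.1] -3.0 10.4 57.2
70 181 [75.1  4.  57. ] -2.4 10.9 59.0
80 188 [85.1  4.8 59. ] -1.7 12.2 61.0
90 202 [95.   5.8 60.7] -1.0 12.6 63.0
100 208 [105.    6.3  62.6] -0.4 13.1 65.0
110 222 [115.1   7.3  64.6] 0.3 14.5 66.6
120 232 [125.    7.9  66.6] 1.0 14.9 68.5
130 252 [135.1   8.8  68.4] 1.6 16.2 70.8
140 257 [145.1   9.4  70.5] 2.2 16.6 72.4
150 132 [152.5   9.8  70.5] 2.9 16.7 72.7
156.09572544137535
```

```bash
python3 - <<'E'
from h import *
plan(b2w([148.5,9.7,130]),88.6)
plan(b2w([148.5,9.7,77]),88.6)
E
```

```text
delta cm [ 7.97 -0.78 10.65] spin -0.32 dist mm 133.3
delta cm [ 7.97 -0.79 15.95] spin -0.32 dist mm 178.5
```

step_arm(
  rows=[
    {"delta_pos": [3,-0.3,2],"spin": -0.3},
    {"delta_pos": [6,-0.7,5],"spin": -0.3},
    {"delta_pos": [8,-0.8,9],"spin": -0.3},
    {"delta_pos": [8,-0.8,10.6],"spin": -0.3},
    {"delta_pos": [8,-0.8,10.6],"spin": -0.3},
  ],
  jaw=0.28,
)

```text
t: 7.25
eef_pos: [525.5, 93.4, 299.5]
tcp_rot: [-3.141, -0.001, 1.545]
ft_force: [0.6, -0.0, -0.3]
opening: 0.29
```

```bash
python3 - <<'E'
from h import *
show()
i,d=snap('wrist','w5.png');np.savez('pics/w5.npz',d=d,**i)
plan(b2w([148.5,9.7,77]),88.6)
E
```

```text
t 7.25 grasp w [525.5  93.4 128.5] box [148.8  10.3 128.5] rpy [-1.7994e+02 -5.0000e-02  8.8540e+01] F [ 0.62 -0.04 -0.27] open 27.5 q [0.05 0.5  1.89 0.   0.75 0.08]
delta cm [-0.01  0.01  5.3 ] spin -0.08 dist mm 53.0
```

View pics/w5.png

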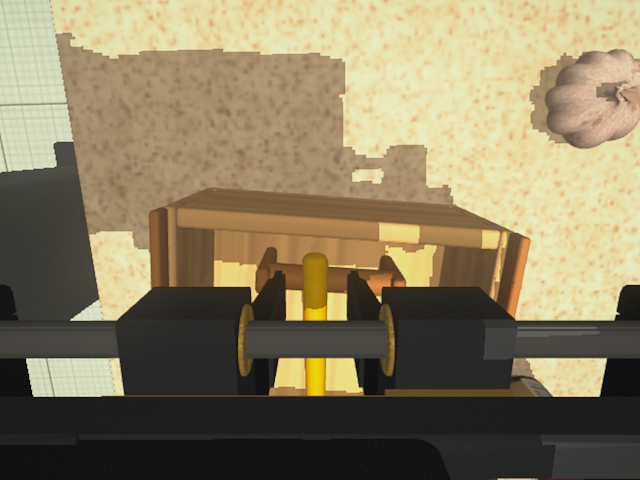

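The handle is centred between the fingers, at about (315,270), with clearance on both sides. I'll descend and grip.

step_arm(
  rows=[
    {"delta_pos": [0,0,1.5],"spin": 0},
    {"delta_pos": [0,0,3],"spin": 0},
    {"delta_pos": [0,0,4.3],"spin": 0},
    {"delta_pos": [0,0,5.1],"spin": 0},
    {"delta_pos": [0,0,5.2],"spin": 0},
  ],
)

```text
t: 7.8
eef_pos: [526.1, 92.8, 248.7]
tcp_rot: [3.141, -0.001, 1.544]
ft_force: [0.3, -0.0, 0.8]
opening: 0.28
```

step_arm(
  rows=[
    {"delta_pos": [0,0,0],"spin": 0},
    {"delta_pos": [0,0,0],"spin": 0},
    {"delta_pos": [0,0,0],"spin": 0},
    {"delta_pos": [0,0,0],"spin": 0},
  ],
  jaw=0,
)

```text
t: 8.2
eef_pos: [526.2, 92.8, 249.1]
tcp_rot: [3.14, -0.001, 1.544]
ft_force: [-1.0, -0.8, 1.1]
opening: 0.15
```

```bash
python3 - <<'E'
from h import *
show()
E
```

```text
t 8.2 grasp w [526.2  92.8  78.1] box [148.3   9.5  78.1] rpy [ 1.7991e+02 -6.0000e-02  8.8490e+01] F [-0.99 -0.82  1.11] open 14.3 q [0.05 0.58 1.93 0.   0.63 0.08]
```

step_arm(
  rows=[
    {"delta_pos": [0,0,-0.5],"spin": 0},
    {"delta_pos": [0,0,-1],"spin": 0},
    {"delta_pos": [0,0,-1.5],"spin": 0},
    {"delta_pos": [0,0,-2],"spin": 0},
    {"delta_pos": [0,0,-2],"spin": 0},
  ],
)

```text
t: 8.7
eef_pos: [526.2, 92.9, 269.9]
tcp_rot: [3.139, -0.001, 1.544]
ft_force: [0.2, -0.6, -1.5]
opening: 0.151
```

```bash
python3 - <<'E'
from h import *
show()
i,d=snap('wrist','w6.png');np.savez('pics/w6.npz',d=d,**i)
i,d=snap('top','t6.png',(260,205,460,330),4);np.savez('pics/t6.npz',d=d,**i)
i,d=snap('scene','s6.png',(270,160,430,310),5);np.savez('pics/s6.npz',d=d,**i)
E
```

```text
t 8.7 grasp w [526.2  92.9  98.9] box [148.3   9.5  98.9] rpy [ 1.7983e+02 -7.0000e-02  8.8480e+01] F [ 0.24 -0.59 -1.49] open 14.3 q [0.05 0.55 1.91 0.   0.68 0.08]
```

View pics/w6.png

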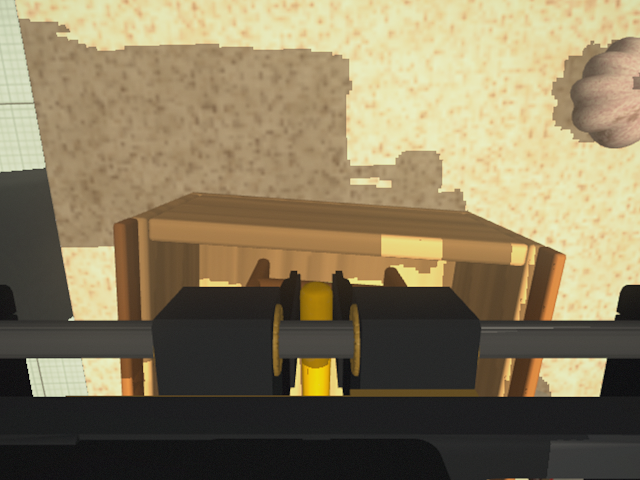

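View pics/t6.png

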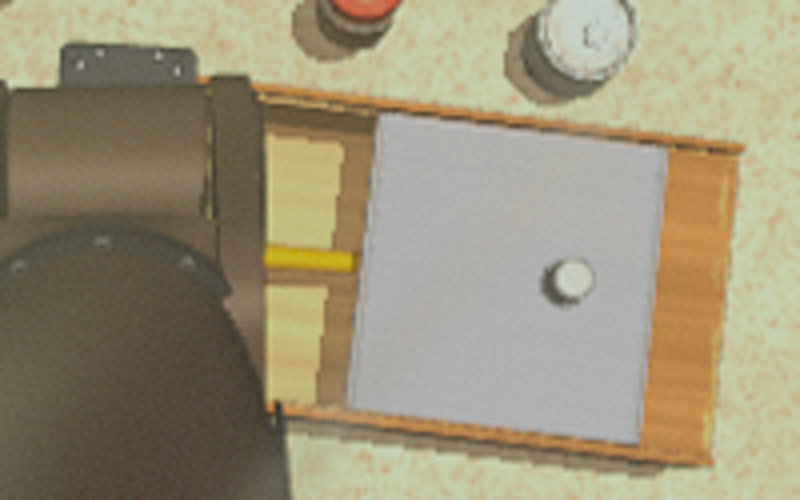

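View pics/s6.png

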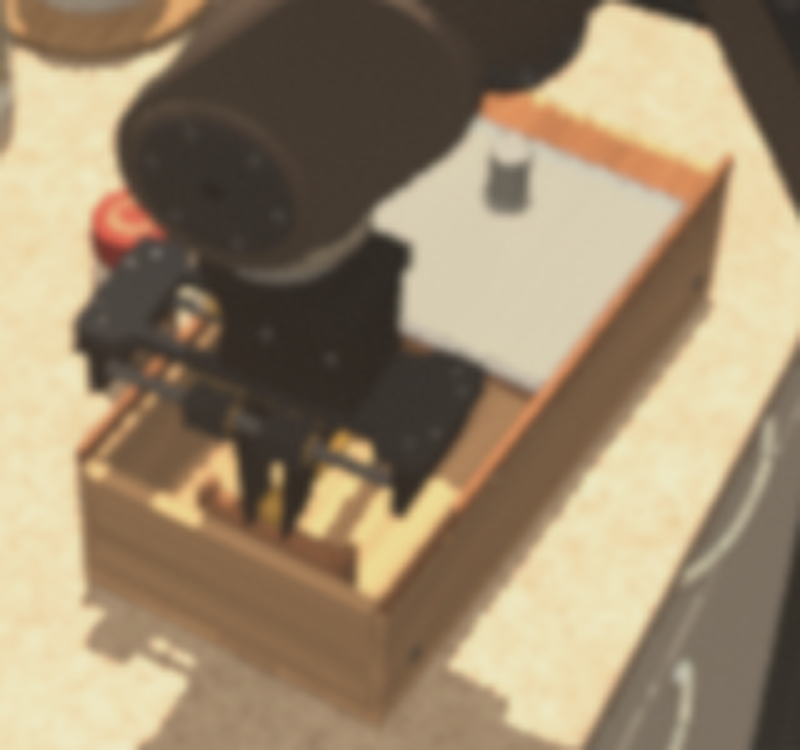

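The handle is held and came up with the gripper, and the top crop shows it at (265–355, 258). I'll get its slope from the top camera's depth.

```bash
cat >> h.py <<'E'
def topslope(f,u0,u1,v0,v1,cam='top',half=None):
    i=dict(np.load(f));d=i['d']
    for u in range(u0,u1,2):
        v=np.arange(v0,v1);z=d[v,u];c=np.linalg.solve(i['camera_matrix'],np.stack([u*z,v*z,z]))
        X=(i['R'].T@(c-i['t'][:,None])).T
        B=np.array([w2b(x) for x in X]);k=B[:,2].argmax();print(u,v[k],B[k].round(1))
E
python3 - <<'E'
from h import *
topslope('pics/t6.npz',327,349,264,276)
print()
topslope('pics/top0.npy'.replace('top0.npy','t6.npz'),352,354,264,276)
E
```

```text
327 271 [68.1  8.2 78.4]
329 267 [64.8 -1.  78.9]
331 269 [60.   2.7 77.9]
333 267 [ 102.1  132.3 1376.3]
335 270 [51.   3.7 77. ]
337 272 [46.1  7.3 75.4]
339 271 [42.   4.6 75.4]
341 269 [37.9 -0.8 70.2]
343 272 [32.7  5.  68.4]
345 270 [28.9  0.2 69.6]
347 273 [23.6  5.9 66.4]

352 272 [ 15.2   5.8 101.2]
```

step_arm(
  rows=[
    {"delta_pos": [0,0,-0.3],"spin": 0},
    {"delta_pos": [0,0,-0.6],"spin": 0},
    {"delta_pos": [0,0,-1.0],"spin": 0},
    {"delta_pos": [0,0,-1.0],"spin": 0},
  ],
)

```text
t: 9.25
eef_pos: [526.2, 92.8, 279.7]
tcp_rot: [3.139, -0.001, 1.544]
ft_force: [0.6, 0.8, -0.8]
opening: 0.149
```

```bash
python3 - <<'E'
from h import *
show()
i=camera_info('top')
d=read_camera('top')[1];np.savez('pics/t7.npz',d=d,**i)
Z=[]
v,u=np.mgrid[266:274,326:350];v=v.ravel();u=u.ravel();z=d[v,u]
c=np.linalg.solve(np.array(i['camera_matrix']),np.stack([u*z,v*z,z]));X=(np.array(i['R']).T@(c-np.array(i['t'])[:,None])).T
B=np.array([w2b(x) for x in X]);s=(B[:,2]>60)&(B[:,2]<100)&(B[:,0]>21)&(B[:,0]<80);B=B[s]
for a in range(20,80,8):
    q=(B[:,0]>=a)&(B[:,0]<a+8)
    if q.sum():print(a,q.sum(),np.median(B[q],0).round(1),np.percentile(B[q,2],85).round(1))
print(np.polyfit(B[:,0],B[:,2],1))
E
```

```text
t 9.25 grasp w [526.2  92.8 108.7] box [148.3   9.5 108.7] rpy [ 1.7986e+02 -7.0000e-02  8.8490e+01] F [ 0.64  0.82 -0.84] open 14.2 q [0.05 0.53 1.91 0.   0.7  0.08]
20 15 [25.   0.5 78.2] 80.5
28 20 [32.3  1.6 77.7] 80.3
36 21 [39.8  0.4 79.4] 82.0
44 23 [47.6  3.3 80.7] 82.7
52 20 [56.   3.3 82.7] 86.4
60 22 [64.   2.2 85.2] 87.9
68 8 [69.2  5.2 84.3] 89.9
[ 0.21852901 70.70537354]
```

step_arm(
  rows=[
    {"delta_pos": [1,0,-0.2],"spin": 0},
    {"delta_pos": [2,0,-0.4],"spin": 0},
    {"delta_pos": [3,0,-0.6],"spin": 0},
    {"delta_pos": [4,0,-0.8],"spin": 0},
    {"delta_pos": [5,0,-1],"spin": 0},
  ],
)

```text
t: 9.8
eef_pos: [527.4, 144.0, 289.6]
tcp_rot: [3.139, -0.001, 1.545]
ft_force: [-0.5, -0.4, -1.1]
opening: 0.143
```

```bash
python3 - <<'E'
from h import *
show()
i,d=snap('scene','s8.png',(270,160,430,310),5)
E
```

```text
t 9.8 grasp w [527.4 144.  118.6] box [199.3  13.4 118.6] rpy [ 1.7987e+02 -7.0000e-02  8.8510e+01] F [-0.53 -0.37 -1.07] open 13.6 q [0.15 0.53 1.87 0.   0.74 0.17]
```

View pics/s8.png

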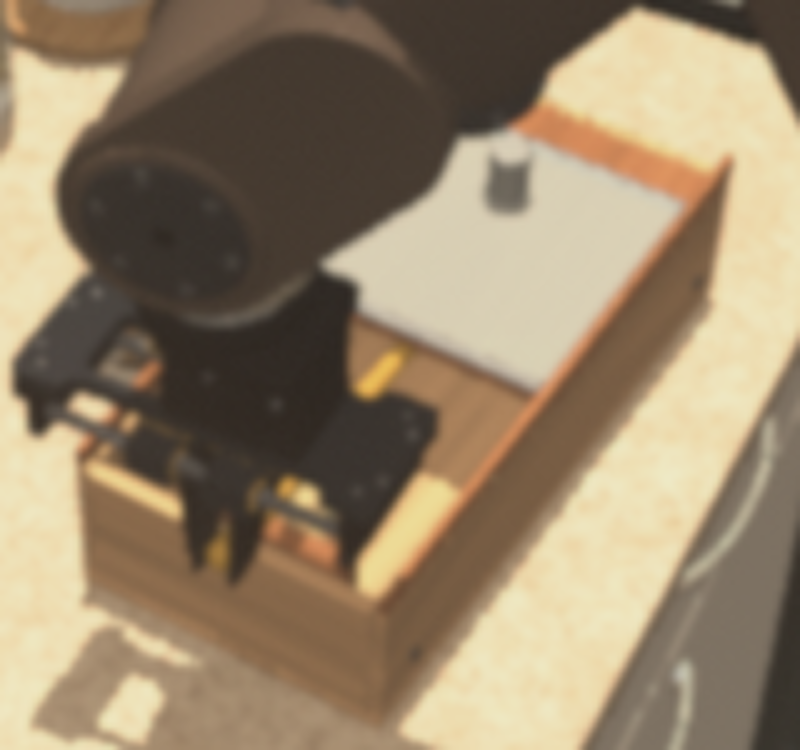

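```bash
python3 - <<'E'
from h import *
show()
i,d=snap('wrist','w8.png',(220,180,420,400),3);np.savez('pics/w8.npz',d=d,**i)
p=cv2.imread('pics/w6.png')[180:400,220:420];cv2.imwrite('pics/w6c.png',cv2.resize(p,None,fx=2,fy=2))
E
```

```text
t 9.85 grasp w [527.4 144.9 118.9] box [200.2  13.4 118.9] rpy [ 1.7984e+02 -9.0000e-02  8.8540e+01] F [-0.37  0.21 -0.53] open 14.4 q [0.15 0.53 1.87 0.   0.74 0.17]
```

View pics/w8.png

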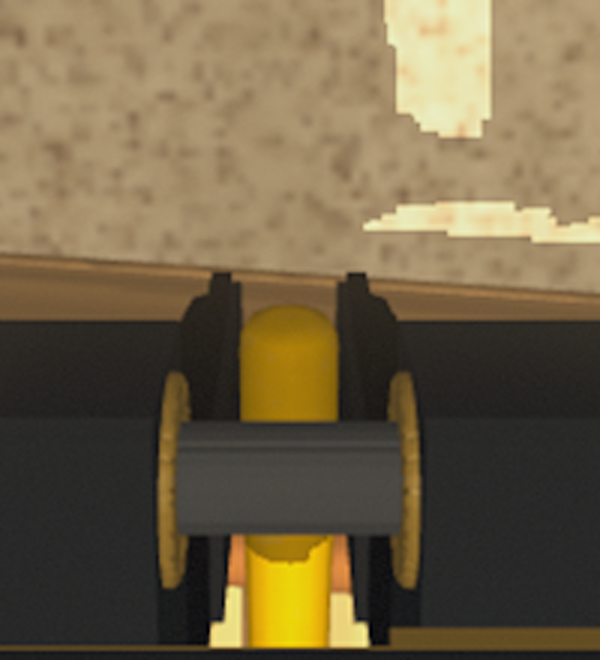

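View pics/w6c.png

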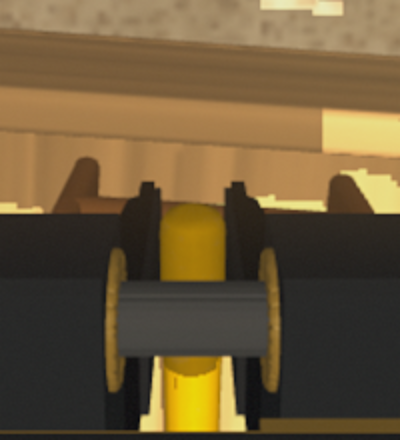

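step_arm(
  rows=[
    {"delta_pos": [1.2,0,-0.25],"spin": 0},
    {"delta_pos": [2.4,0,-0.5],"spin": 0},
    {"delta_pos": [3.6,0,-0.75],"spin": 0},
    {"delta_pos": [4.8,0,-1],"spin": 0},
    {"delta_pos": [6,0,-1.25],"spin": 0},
  ],
)

```text
t: 10.4
eef_pos: [528.8, 205.3, 302.6]
tcp_rot: [3.139, -0.001, 1.546]
ft_force: [0.2, 0.1, -0.5]
opening: 0.148
```

```bash
python3 - <<'E'
from h import *
show()
snap('top','t9.png',(200,190,460,330),3)
E
```

```text
t 10.4 grasp w [528.8 205.3 131.6] box [260.4  18.  131.6] rpy [ 1.7984e+02 -8.0000e-02  8.8580e+01] F [ 0.2   0.08 -0.54] open 14.0 q [0.25 0.53 1.81 0.   0.8  0.28]
```

View pics/t9.png

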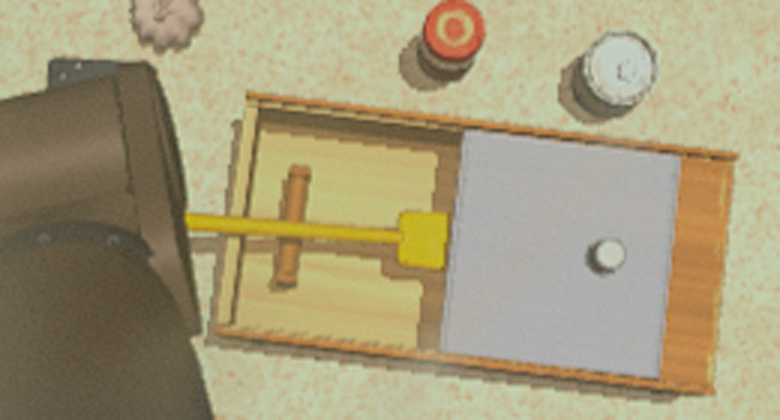

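The blade is emerging at (398–447, 240) with no contact force. I'll continue along the slant.

step_arm(
  rows=[
    {"delta_pos": [1.2,0,-0.25],"spin": 0},
    {"delta_pos": [2.4,0,-0.5],"spin": 0},
    {"delta_pos": [3.6,0,-0.75],"spin": 0},
    {"delta_pos": [4.8,0,-1],"spin": 0},
    {"delta_pos": [6.2,0,-1.3],"spin": 0},
  ],
)

```text
t: 10.95
eef_pos: [530.3, 269.4, 316.2]
tcp_rot: [3.138, -0.002, 1.546]
ft_force: [-0.4, 0.3, -1.7]
opening: 0.145
```

```bash
python3 - <<'E'
from h import *
show()
i,d=snap('top','t10.png',(200,190,460,330),3);np.savez('pics/t10.npz',d=d,**i)
E
```

```text
t 10.95 grasp w [530.3 269.4 145.2] box [324.4  22.8 145.2] rpy [ 1.7979e+02 -1.1000e-01  8.8610e+01] F [-0.35  0.28 -1.73] open 13.8 q [0.36 0.55 1.73 0.   0.86 0.38]
```

View pics/t10.png

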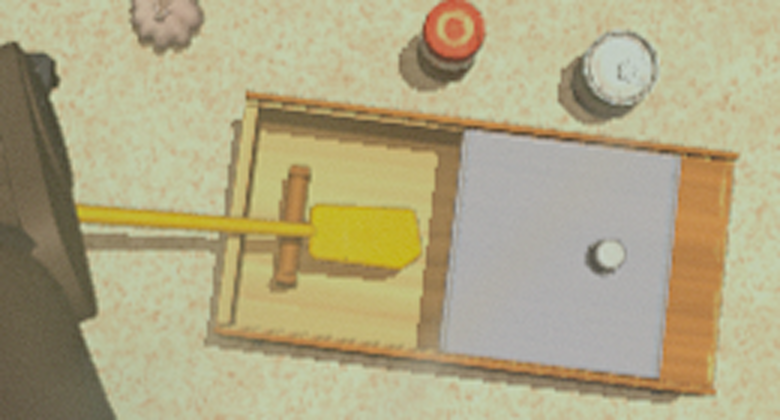

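The tip at (420,235) is clear of the cover edge at (440–460), so the spatula is out. I'll raise it straight up, and measure the free worktop so I can lay it down to level it.

step_arm(
  rows=[
    {"delta_pos": [0.3,0,-1.5],"spin": 0},
    {"delta_pos": [0.5,0,-4],"spin": 0},
    {"delta_pos": [0.5,0,-7],"spin": 0},
    {"delta_pos": [0.5,0,-10],"spin": 0},
    {"delta_pos": [0.5,0,-13],"spin": 0},
  ],
)

```text
t: 11.5
eef_pos: [529.7, 275.9, 448.0]
tcp_rot: [3.137, -0.003, 1.547]
ft_force: [-0.2, -0.3, 0.0]
opening: 0.147
```

```bash
python3 - <<'E'
from h import *
show()
i=camera_info('top')
for n,uv,z in [('garlic l',(243,194),25),('garlic r',(268,194),25),('garlic low',(255,207),15),('toaster corner',(188,178),5),('lever',(207,128),80),('toaster low',(130,178),5),('board r',(158,270),15),('board tr',(156,177),15),('edge',(205,340),0)]:print(n,ray(i,uv,z).round(0))
i,d=snap('scene','s11.png');np.savez('pics/s11.npz',d=d,**i)
snap('top','t11.png')
plan([430,235,270],180)
E
```

```text
t 11.5 grasp w [529.7 275.9 277. ] box [330.8  24.1 277. ] rpy [ 1.7974e+02 -1.5000e-01  8.8660e+01] F [-0.23 -0.28  0.01] open 13.9 q [0.37 0.41 1.57 0.   1.15 0.39]
garlic l [697. 208.  25.]
garlic r [699. 151.  25.]
garlic low [669. 180.  15.]
toaster corner [736. 340.   5.]
lever [833. 289.  80.]
toaster low [732. 474.   5.]
board r [518. 394.  15.]
board tr [733. 412.  15.]
edge [363. 283.   0.]
delta cm [-4.33 -9.9   0.86] spin -91.34 dist mm 108.4
```

View pics/s11.png

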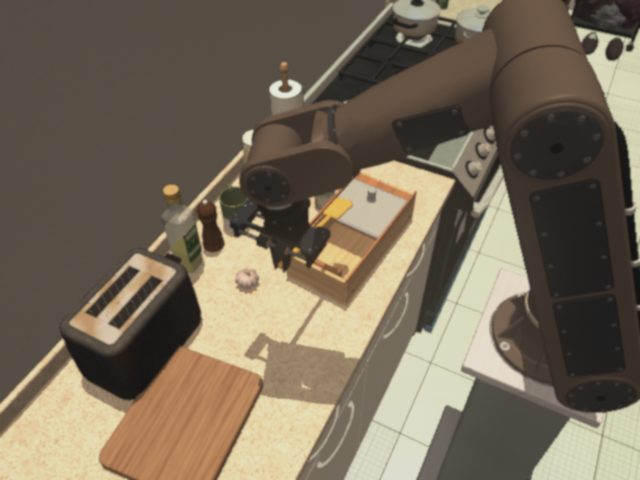

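View pics/t11.png

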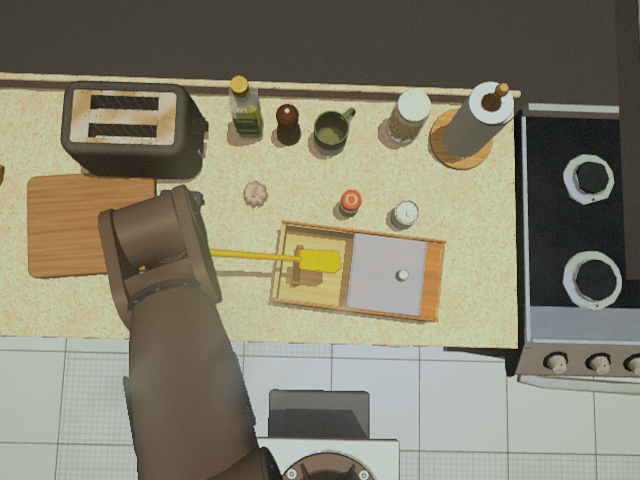

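```bash
python3 -c "
from h import *
plan([430,290,270],180)"
```

```text
delta cm [  1.16 -10.03   0.89] spin -91.34 dist mm 101.3
```

step_arm(
  rows=[
    {"delta_pos": [0,-1,0],"spin": -5},
    {"delta_pos": [0,-2,0],"spin": -11},
    {"delta_pos": [0,-3,0],"spin": -17},
    {"delta_pos": [0,-4,0],"spin": -23},
    {"delta_pos": [0,-5,0],"spin": -30},
  ],
)

```text
t: 12.1
eef_pos: [479.4, 277.2, 449.6]
tcp_rot: [3.131, 0.001, 2.075]
ft_force: [-0.9, 0.4, -1.2]
opening: 0.15
```

step_arm(
  rows=[
    {"delta_pos": [0,0,0],"spin": -6},
    {"delta_pos": [0,0,0],"spin": -13},
    {"delta_pos": [0,0,0],"spin": -20},
    {"delta_pos": [0,0,0],"spin": -27},
    {"delta_pos": [0,0,0],"spin": -34},
  ],
)

```text
t: 12.6
eef_pos: [479.3, 277.3, 448.8]
tcp_rot: [3.134, 0.006, 2.674]
ft_force: [0.4, 0.9, -1.0]
opening: 0.149
```

```bash
python3 -c "
from h import *
show();plan([430,290,150],180)"
```

```text
t 12.6 grasp w [479.3 277.3 277.8] box [327.2  74.4 277.8] rpy [179.57   0.34 153.2 ] F [ 0.38  0.88 -1.05] open 14.1 q [ 0.41  0.34  1.68  0.    1.11 -0.7 ]
delta cm [ 5.05 -1.19 12.74] spin -26.8 dist mm 137.6
```

step_arm(
  rows=[
    {"delta_pos": [1,-0.3,1],"spin": -6},
    {"delta_pos": [2,-0.6,3],"spin": -12},
    {"delta_pos": [3,-0.9,5],"spin": -18},
    {"delta_pos": [4,-1.2,7.5],"spin": -24},
    {"delta_pos": [5,-1.2,10],"spin": -26.8},
  ],
)

```text
t: 13.1
eef_pos: [429.3, 289.5, 347.1]
tcp_rot: [3.138, 0.008, -3.138]
ft_force: [0.5, -0.1, 0.2]
opening: 0.149
```

```bash
python3 - <<'E'
from h import *
show()
i,d=snap('top','t12.png');np.savez('pics/t12.npz',d=d,**i)
i,d=snap('scene','s12.png');np.savez('pics/s12.npz',d=d,**i)
plan([430,290,85],180)
E
```

```text
t 13.1 grasp w [429.3 289.5 176.1] box [334.4 125.3 176.1] rpy [ 179.8     0.46 -179.78] F [ 0.53 -0.07  0.17] open 14.1 q [ 0.47  0.41  1.89 -0.    0.83 -1.11]
delta cm [-0.08  0.02  8.95] spin 0.07 dist mm 89.5
```

View pics/t12.png

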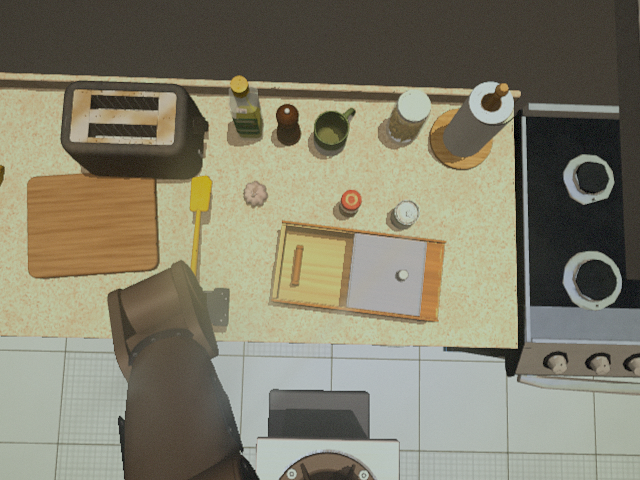

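View pics/s12.png

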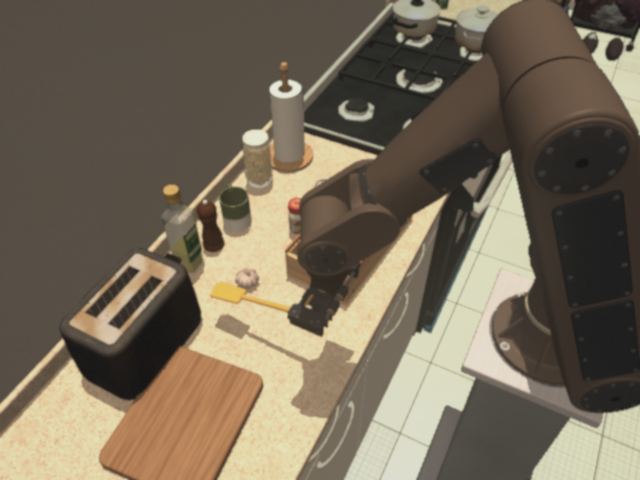

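The spatula now points away from the robot over clear worktop, with its blade at top px (200,195) between the toaster and the garlic. I'll measure the tilt from depth.

```bash
cat >> h.py <<'E'
def sp3d(f,png,sel):
    i=dict(np.load(f));d=i['d'];p=cv2.imread(png);hsv=cv2.cvtColor(p,cv2.COLOR_BGR2HSV)
    x0,y0,x1,y1=sel
    m=np.zeros(d.shape,bool);m[y0:y1,x0:x1]=(hsv[...,1]>185)[y0:y1,x0:x1];m&=d>0
    v,u=np.nonzero(m);z=d[v,u]
    c=np.linalg.solve(i['camera_matrix'],np.stack([u*z,v*z,z]));return (i['R'].T@(c-i['t'][:,None])).T
E
python3 - <<'E'
from h import *
X=sp3d('pics/t12.npz','pics/t12.png',(180,174,214,275))
for a in range(440,760,20):
    s=(X[:,0]>=a)&(X[:,0]<a+20)
    if s.sum()>3:print(a,s.sum(),np.median(X[s],0).round(1))
k=np.polyfit(X[:,0],X[:,2],1);print(k,np.degrees(np.arctan(k[0])),X[:,0].max())
E
```

```text
600 9 [606.  289.3 134.3]
620 21 [637.6 287.  127.9]
640 104 [650.5 285.4 124.1]
660 139 [671.2 288.6 120.4]
680 164 [690.2 288.2 116.9]
700 110 [706.5 288.5 113.9]
[-1.94601086e-01  2.51046115e+02] -11.012188537604548 716.1398838057266
```

step_arm(
  rows=[
    {"delta_pos": [0,0,2],"spin": 0},
    {"delta_pos": [0,0,4.5],"spin": 0},
    {"delta_pos": [0,0,7],"spin": 0},
    {"delta_pos": [0,0,9],"spin": 0},
    {"delta_pos": [0,0,9.5],"spin": 0},
  ],
)

```text
t: 13.7
eef_pos: [429.6, 289.7, 249.5]
tcp_rot: [3.141, 0.001, 3.141]
ft_force: [-0.9, 1.1, -1.0]
opening: 0.149
```

step_arm(
  rows=[
    {"delta_pos": [0,0,0.5],"spin": 0},
    {"delta_pos": [0.1,0,1],"spin": 0},
    {"delta_pos": [0.1,0,1.5],"spin": 0},
    {"delta_pos": [0.2,0,2],"spin": 0},
    {"delta_pos": [0.2,0,2],"spin": 0},
  ],
)

```text
t: 14.2
eef_pos: [427.6, 289.7, 229.3]
tcp_rot: [3.141, 0.001, 3.141]
ft_force: [-0.1, 1.3, 0.5]
opening: 0.148
```

```bash
python3 - <<'E'
from h import *
show()
i,d=snap('top','t13.png');np.savez('pics/t13.npz',d=d,**i)
X=sp3d('pics/t13.npz','pics/t13.png',(180,174,214,275))
k=np.polyfit(X[:,0],X[:,2],1);print(k,np.degrees(np.arctan(k[0])),X[:,0].max())
E
```

```text
t 14.2 grasp w [427.6 289.7  58.3] box [334.5 127.1  58.3] rpy [1.7999e+02 7.0000e-02 1.7998e+02] F [-0.12  1.26  0.53] open 14.0 q [ 0.47  0.6   1.98 -0.    0.56 -1.1 ]
[ -0.15302599 117.69538426] -8.700251325258124 715.7666822204229
```

It pivots gently in the pads, with under 1 N. I'll continue down.

step_arm(
  rows=[
    {"delta_pos": [0,0,0.6],"spin": 0},
    {"delta_pos": [0.1,0,1.2],"spin": 0},
    {"delta_pos": [0.1,0,1.8],"spin": 0},
    {"delta_pos": [0.2,0,2.4],"spin": 0},
    {"delta_pos": [0.2,0,2.9],"spin": 0},
  ],
)

```text
t: 14.75
eef_pos: [425.5, 289.7, 199.9]
tcp_rot: [-3.142, 0.001, 3.141]
ft_force: [-1.2, 0.3, 0.7]
opening: 0.146
```

```bash
python3 - <<'E'
from h import *
show()
i,d=snap('top','t14.png');np.savez('pics/t14.npz',d=d,**i)
X=sp3d('pics/t14.npz','pics/t14.png',(180,174,214,275))
k=np.polyfit(X[:,0],X[:,2],1);print(k,np.degrees(np.arctan(k[0])),X[:,0].max())
snap('wrist','w14.png')
E
```

```text
t 14.75 grasp w [425.5 289.7  28.9] box [334.3 129.1  28.9] rpy [-1.8000e+02  4.0000e-02  1.7998e+02] F [-1.2   0.35  0.74] open 13.8 q [ 0.47  0.65  2.   -0.    0.49 -1.1 ]
[-0.04433597 40.93849996] -2.538601244256143 715.1415976574442
```

View pics/w14.png

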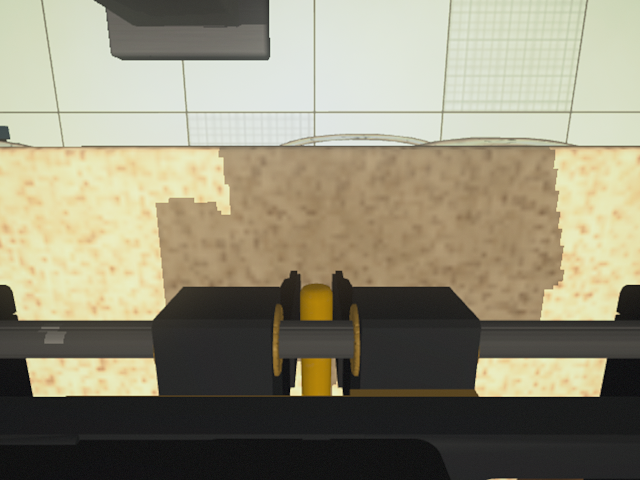

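step_arm(
  rows=[
    {"delta_pos": [0,0,0.3],"spin": 0},
    {"delta_pos": [0,0,0.6],"spin": 0},
    {"delta_pos": [0.1,0,0.8],"spin": 0},
    {"delta_pos": [0.1,0,0.8],"spin": 0},
  ],
)

```text
t: 15.25
eef_pos: [424.6, 289.7, 191.6]
tcp_rot: [-3.141, 0.0, 3.141]
ft_force: [0.5, 0.0, 1.2]
opening: 0.146
```

```bash
python3 - <<'E'
from h import *
show()
E
```

```text
t 15.25 grasp w [424.6 289.7  20.6] box [334.2 130.1  20.6] rpy [-1.7999e+02  2.0000e-02  1.7999e+02] F [0.52 0.04 1.19] open 13.9 q [ 0.47  0.66  2.01 -0.    0.47 -1.1 ]
```

step_arm(
  rows=[
    {"delta_pos": [0,0,0],"spin": 0},
    {"delta_pos": [0,0,-0.1],"spin": 0},
    {"delta_pos": [0,0,-0.1],"spin": 0},
  ],
  jaw=0.3,
)

```text
t: 15.55
eef_pos: [424.6, 289.7, 192.8]
tcp_rot: [-3.141, 0.0, 3.141]
ft_force: [0.5, -0.1, 0.1]
opening: 0.292
```

```bash
python3 - <<'E'
from h import *
show()
i,d=snap('top','t15.png');np.savez('pics/t15.npz',d=d,**i)
X=sp3d('pics/t15.npz','pics/t15.png',(180,174,214,275))
for a in range(440,760,20):
    s=(X[:,0]>=a)&(X[:,0]<a+20)
    if s.sum()>3:print(a,s.sum(),np.median(X[s],0).round(1))
snap('wrist','w15.png')
plan([590,289.7,21.2],180)
E
```

```text
t 15.55 grasp w [424.6 289.7  21.8] box [334.2 130.1  21.8] rpy [-1.7999e+02  2.0000e-02  1.7998e+02] F [ 0.48 -0.13  0.15] open 27.7 q [ 0.47  0.66  2.01 -0.    0.47 -1.1 ]
600 12 [613.8 289.   12.6]
620 26 [636.5 288.8  10.6]
640 83 [650.1 288.5  10.2]
660 85 [671.7 291.6   9.9]
680 98 [690.6 292.8  10. ]
700 75 [706.5 291.6   9.9]
delta cm [-16.54   0.     0.06] spin -0.02 dist mm 165.4
```

View pics/t15.png

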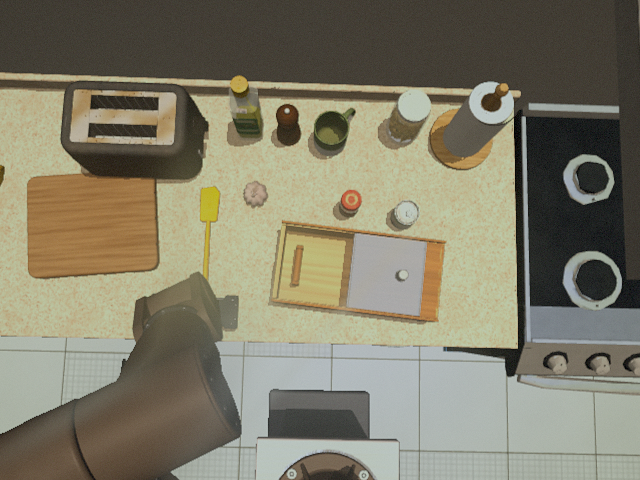

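The spatula lies flat on the worktop: blade top is level at z≈10 and its centreline is at y≈290. I'll slide the open fingers along the handle towards the balance point.

step_arm(
  rows=[
    {"delta_pos": [-3.3,0,0],"spin": 0},
    {"delta_pos": [-6.6,0,0],"spin": 0},
    {"delta_pos": [-10,0,0],"spin": 0},
    {"delta_pos": [-13.3,0,0],"spin": 0},
    {"delta_pos": [-16,0,0],"spin": 0},
  ],
)

```text
t: 16.15
eef_pos: [586.2, 289.5, 192.8]
tcp_rot: [-3.142, 0.001, 3.141]
ft_force: [-0.3, 0.6, 0.5]
opening: 0.301
```

step_arm(
  rows=[
    {"delta_pos": [0,0,0],"spin": 0},
    {"delta_pos": [0,0,0],"spin": 0},
    {"delta_pos": [0,0,0.05],"spin": 0},
    {"delta_pos": [0,0,0.05],"spin": 0},
  ],
  jaw=0,
)

```text
t: 16.55
eef_pos: [585.3, 289.6, 192.4]
tcp_rot: [-3.141, 0.0, 3.142]
ft_force: [-0.4, -0.5, -0.4]
opening: 0.149
```

```bash
python3 - <<'E'
from h import *
show()
snap('wrist','w16.png')
E
```

```text
t 16.55 grasp w [585.3 289.6  21.4] box [350.  -29.9  21.4] rpy [-1.7998e+02  1.0000e-02  1.7999e+02] F [-0.4  -0.51 -0.42] open 14.1 q [ 0.36  0.78  1.65 -0.    0.71 -1.21]
```

View pics/w16.png

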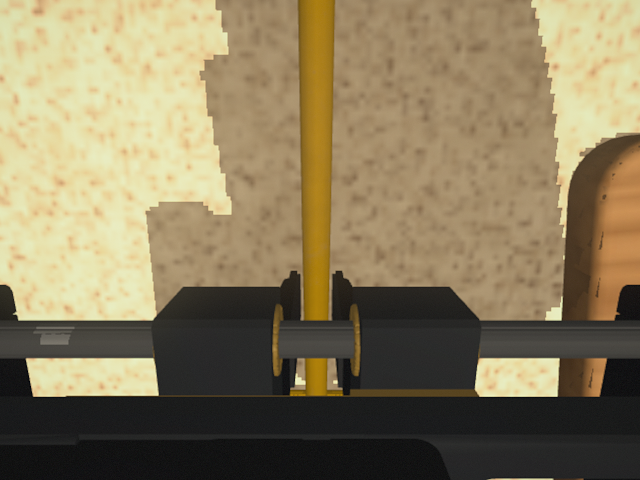

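The handle is gripped near the balance point (opening 14 mm). I'll lift.

step_arm(
  rows=[
    {"delta_pos": [0,0,-0.8],"spin": 0},
    {"delta_pos": [0,0,-2.5],"spin": 0},
    {"delta_pos": [0,0,-5],"spin": 0},
    {"delta_pos": [0,0,-7.5],"spin": 0},
    {"delta_pos": [0,0,-10],"spin": 0},
  ],
)

```text
t: 17.1
eef_pos: [584.9, 289.8, 293.9]
tcp_rot: [-3.141, 0.0, -3.141]
ft_force: [-0.4, 0.2, -0.3]
opening: 0.151
```

step_arm(
  rows=[
    {"delta_pos": [0,0,-3],"spin": 0},
    {"delta_pos": [0,0,-6],"spin": 0},
    {"delta_pos": [0,0,-9],"spin": 0},
    {"delta_pos": [0,0,-12],"spin": 0},
    {"delta_pos": [0,0,-14],"spin": 0},
  ],
)

```text
t: 17.6
eef_pos: [584.2, 289.9, 436.9]
tcp_rot: [3.141, 0.002, -3.141]
ft_force: [-0.8, -1.2, -1.1]
opening: 0.147
```

step_arm(
  rows=[
    {"delta_pos": [0,0,-1],"spin": 0},
    {"delta_pos": [0,0,-1.5],"spin": 0},
    {"delta_pos": [0,0,-1.5],"spin": 0},
    {"delta_pos": [0,0,-1.5],"spin": 0},
  ],
)

```text
t: 18.0
eef_pos: [584.1, 289.9, 450.7]
tcp_rot: [3.141, 0.001, -3.141]
ft_force: [-0.7, 0.0, -1.4]
opening: 0.152
```

```bash
python3 - <<'E'
from h import *
show()
i,d=snap('top','t17.png');np.savez('pics/t17.npz',d=d,**i)
i,d=snap('scene','s17.png');np.savez('pics/s17.npz',d=d,**i)
i,d=snap('wrist','w17.png');np.savez('pics/w17.npz',d=d,**i)
for u,v in [(316,30),(316,100),(316,180),(316,240)]:
    z=d[v,u];c=np.linalg.solve(i['camera_matrix'],[u*z,v*z,z]);print((i['R'].T@(c-i['t'])).round(1))
E
```

```text
t 18.0 grasp w [584.1 289.9 279.7] box [350.1 -28.7 279.7] rpy [ 1.7999e+02  4.0000e-02 -1.7996e+02] F [-0.65  0.   -1.37] open 14.5 q [ 0.36  0.49  1.43 -0.    1.22 -1.21]
[479.3 290.  272.2]
[502.9 290.  270.6]
[532.7 290.  271.3]
[557.2 290.  270.4]
```

View pics/t17.png

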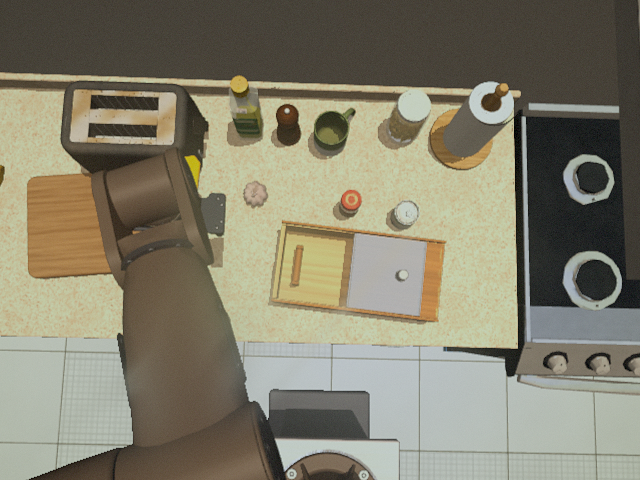

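View pics/s17.png

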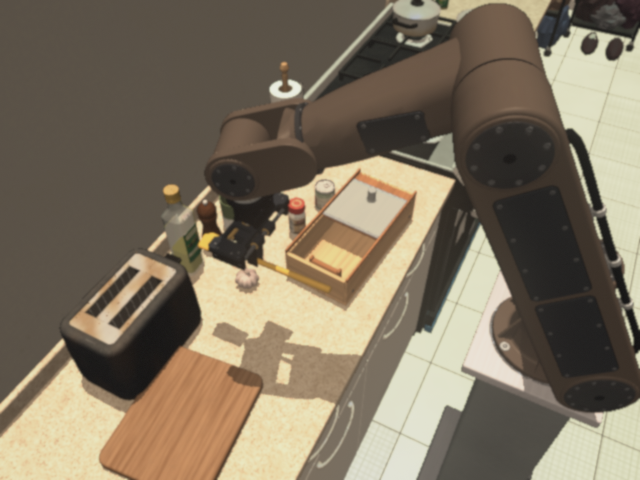

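The handle is level: its top is at z 270–272 over 80 mm. Its underside is about 168 mm above the rim. The lid is still open with its knob at px (402,275), and the jar (351,201), tin (405,213) and garlic (255,194) are where they started. Handing in.

```bash
python3 -c "
from h import *
show();print(job_done())"
```

```text
t 18.15 grasp w [584.3 289.9 279.8] box [350.1 -28.8 279.8] rpy [ 1.7999e+02  4.0000e-02 -1.7997e+02] F [-0.2  -0.67 -1.28] open 14.3 q [ 0.36  0.49  1.43 -0.    1.22 -1.21]
the job is handed in; nothing more can be done
None
```

The lid is fully open, and the spatula is out and held level in the air, handed in at 18.2 s of the 54 s allowed. No verdict was reported.

- **Lid:** I pushed it by the knob until it hit its stop, with a reading of about 20 N there.
- **Spatula:** I gripped it near the handle end, raised that end and drew it out on its roughly 11° slant. No force reading on the way out was above 2 N.
- **Levelling:** The moves I had could not tilt the tool. I laid the spatula flat on clear worktop beyond the box, took hold of the handle again near its balance point, and lifted it level. The task did not mention setting it down.

**Last checks:**
- The handle is level to within about 1°, measured over the 80 mm of handle nearest the gripper. The blade was mostly hidden behind the gripper, so I could not measure it directly.
- Its underside is about 168 mm above the rim, against the 100 mm asked.
- The lid is still at its stop, and the jar, tin and garlic are where they started in the top view.
- Depth readings from the top camera were noisy during the lift-out, so the few millimetres of clearance under the cover edge came partly from calculation. The force readings showed no contact there.

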